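Index the test-tube rack by one turn of the hand wheel

TASK

Bring the next test tube under the nozzle of the tube indexer: with the fingertips, push the hand wheel round by its upright handle through exactly one turn, clockwise seen from above, so that the handle ends where it started. Do not grip or force the handle, do not wind it backwards or run past the full turn, and let go of it at the end. Leave the rack alone, and do not move, tip or lift the glassware and containers standing around.

Things in the scene. Friction and masses are not known exactly. Their poses are not given: they have to be found in the camera images.
- indexer: tube indexer fixed to the table: aluminium base plate 130 x 500 mm, 75 mm to -y and 425 mm to +y of the origin (own axes). Origin on the table top below the axis of the hand wheel. Along +y run rods and a screw that carry the tube rack; a post at x 52, y 250 mm carries an arm (top 171 mm above the table) with the nozzle over the tubes
- wheel (a joint): turn of the hand wheel, rad: 0 at the start, grows as the wheel turns clockwise seen from above; 6.283 is one full turn. It turns freely from -1.6 to 8.5, with a steady friction of about 0.15 N m (2 to 3 N at the handle), and stays where it is left. One turn moves the rack 20 mm away from the wheel
- wheel_axis (a point): centre of the top face of the wheel's hub, on its vertical axis, 82 mm above the table. The wheel is a steel rim 150 mm over all (rim bar 14 mm thick, centre line at radius 68 mm) with three spokes; the rim's top is 79 mm above the table, the hub (34 mm wide) the highest part of the wheel apart from the handle
- handle: upright black cylindrical handle standing on the wheel's rim above one spoke, 20 mm in diameter, a sleeve that spins on its own pin 68 mm from the axis; it shows above the rim from 79 mm to 133 mm above the table. Origin on its centre line 77 mm above the table. It starts at any angle round the wheel
- handle_top (a point): centre of the handle's top face, 133 mm above the table
- rack: sliding aluminium carriage (85 x 130 mm) with a white rack that holds six glass tubes 17 mm wide in a row at 20 mm pitch, along the indexer's y; moved only by the wheel. Origin in the middle of the carriage's underside, 37 mm above the table; the tubes' mouths are 106 mm above the table. At the start its middle is 240 mm from the wheel's axis
- next_tube (a point): centre of the mouth of the tube to be brought under the nozzle; it starts 20 mm short of it, on the wheel's side
- nozzle_tip (a point): tip of the nozzle, fixed to the indexer, 120 mm above the table
- reagent_bottle: loose amber bottle with a white cap, 60 mm wide, 140 mm tall, bystander. Origin at the centre of its underside
- salt_jar: loose white plastic jar, 56 mm wide, 75 mm tall, bystander. Origin at the centre of its underside
- flask: loose conical glass flask, 70 mm wide at the foot, 98 mm tall, bystander. Origin at the centre of its underside
- beaker: loose glass beaker, 60 mm wide, 75 mm tall, bystander. Origin at the centre of its underside

How it is judged:
By the outcome, as a careful person would: the job done as asked, in the order asked, and still so for the second after the job is handed in, with the robot touching nothing.
It also fails if it takes over 61 s, if anything falls off the work surface, if the arm or the gripper's body presses on something with over 40 N, if the wrist force passes 120 N, or if a joint passes its speed limit or range.

ROBOT

A 6-joint arm with a two-finger parallel gripper is mounted at the origin on the work surface. World frame = base frame: x ahead of the robot, y to its left, z up, the work surface at z = 0. Lengths are in m, angles in degrees, forces in N, time in s.
With the tool pointing down it reaches from about 0.4 to 0.825 m from the base axis. Payload 7 kg.
Tool frame: the origin (TCP) lies between the finger pads; the fingertips stand 25 mm ahead of it and the grasp point (between the pads) lies 6 mm ahead of it; z points along the fingers, y is the line along which they close (so a half turn about z gives the same grasp; the last joint's range is limited). The gripper opens to 88 mm and grips with 3 to 60 N. Pads are 19 mm wide; open, the fingers measure 130 mm over their backs; the gripper's body (78 mm by 193 mm) begins 47 mm behind the grasp point.
Start: joints at [91.049, 20.546, 0.682, 0, -70.136, -16.507], TCP at [0.18, 0.651, 0.252] pointing down, gripper open.
Joint ranges: [-176.03, 176.03], [-82.01, 121.73], [-58.28, 71.71], [-173.87, 95.51], [-174.79, -0.11], [-173.66, 173.66]. Speed limits (degrees/s): [136.94, 136.94, 172.46, 180, 180, 180].

INTERFACE

Orientations are given as [roll, pitch, yaw] about the fixed x, y, z axes, in that order (R = Rz(yaw) Ry(pitch) Rx(roll)).
In Python, from plant import ctrl, vision, workorder gives the robot as it stands (ctrl), with the cameras (vision) and the job (workorder).
- The arm moves only by the shell command python3 drive.py, which reads ROWS from standard input. ROWS is a JSON list of rows, 1 to 8 of them, each of 5 numbers: dx, dy, dz in a scale on which 1.0 is 0.4 m, then a turn about the tool's z in a scale on which 1.0 is pi rad, then the finger opening in m; each row is the pose to reach, as a shift and turn from the pose commanded when the command began, along the tool's axes at that moment; what a row does not reach only later rows make up. A row lasts 1/8 s, in which the tool goes at most 0.0625 m and 10.7 degrees, less where a joint would pass 70% of its speed; a pose out of reach is approached as far as the arm can. The fingers move at their own pace and stop on an object; the grip force is fixed at half the most. Time passes only in rows, so rows that do not move let the fingers close. It prints the time, the measured TCP pose, the force, the opening and the grip force at its end. No shift or turn number may pass 1 either way. Input that does not fit is refused with a message, and nothing moves.
- ctrl.get_obs(): the state, without advancing time (a new reading comes with each control period).
- vision.snapshot(name): name is "scene" or "side" or "wrist"; returns a dict with "frame" (480x640x3 uint8, red, green, blue), "z_map" (480x640 float32, m along the optical axis (not along the pixel's ray), 0 where there is no reading), "fovy" (degrees; the focal length in pixels is half the picture's height over the tangent of half this angle, whatever the lens; pixels are square), "cx", "cy" (the principal point, pixels), "R" (3x3) and "t" (3): a world point X has camera coordinates R X + t; the wrist camera has in their place "T_tool_cam" (4x4, takes a point from camera to tool coordinates, whose origin is the TCP and whose axes are the flange's). Camera axes: x right, y down, z forward; pixel columns grow to the right and rows downward; lengths in m; the calibration is good to about 2 mm. A picture is of the moment at which its call begins: read the wrist's pose just before it.
- workorder.close_job(): hands the job in; it is judged then, once.
The state is a dict: "clock": time; "joint_pos": joint angles; "qvel": joint speeds; "tau": joint torques, N m; "tool_pos": TCP position; "orientation": TCP orientation; "force": force on the tool from outside, world axes, zero at the start; "moment": the same for the moment, N m; "opening": finger opening in m; "gripper_force": force on a finger pad.
Only numpy, scipy, OpenCV 4.12 (cv2) and the standard library are available. Lean on these libraries where they do the work, as an engineer would, in place of code of your own. Each camera call takes 0.05 s, during which the arm holds its last target. There are 200 camera calls.

## Working session

There is one attempt and no reset: what is moved stays moved. The work goes in short steps, Python scripts to look and compute and a shell command to move; the robot and the scene stay as the last step left them, time stands still between calls to the robot, and variables do not carry over. Pictures are saved under pics/ and viewed, at most 10 in all, crops included, and the job is handed in when it is done.

```bash
ls; mkdir -p pics
python3 - <<'E'
from plant import ctrl, vision, workorder
import cv2,numpy as np
o=ctrl.get_obs(); print(o)
for n in("scene","side"):
    s=vision.snapshot(n); cv2.imwrite(f"pics/{n}0.png",s["frame"][:,:,::-1]); np.savez(f"{n}0.npz",**s); print(n,s["fovy"],s["cx"],s["cy"],s["R"],s["t"])
E
```

```text
drive.py
pics
plant.py
{'clock': 0.0, 'joint_pos': array([ 9.10486723e+01,  2.05939306e+01,  6.32875244e-01, -2.24197890e-02,
       -7.01358667e+01, -1.65054592e+01]), 'qvel': array([-0.02984328, -0.0330854 , -0.02043109, -0.05590217,  0.00023506,
       -0.04507683]), 'tau': array([-9.13362837e-04, -5.82715023e+01,  2.93074107e+01,  6.99759588e+00,
        7.00330449e-03, -1.49781799e-04]), 'tool_pos': array([0.17980157, 0.65013421, 0.25058043]), 'orientation': array([ 1.79901084e+02, -7.33203308e-03, -1.54644164e+01]), 'force': array([ 0.05917347,  0.57081977, -0.1791647 ]), 'moment': array([-0.00063413, -0.0245606 ,  0.01568387]), 'gripper_force': 0.0, 'opening': 0.08781208777723391}
scene 44.74899157967188 313.5553156220703 246.38947971621528 [[ 2.95304892e-03  9.99995203e-01 -9.34397193e-04]
 [ 6.81721317e-01 -2.69678084e-03 -7.31606980e-01]
 [-7.31605990e-01  1.52347271e-03 -6.81726011e-01]] [ 0.07947989 -0.31848173  1.57883685]
side 45.26054190169457 312.06077321794874 240.87205150273965 [[-0.86711273 -0.4980874   0.00494517]
 [-0.37012772  0.63764225 -0.67558703]
 [ 0.33334814 -0.58764046 -0.73726366]] [0.50122715 0.34501047 0.90926423]
```

View pics/scene0.png

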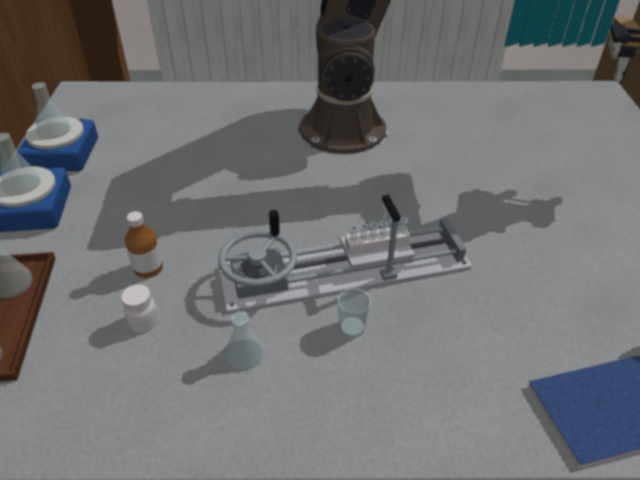

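View pics/side0.png

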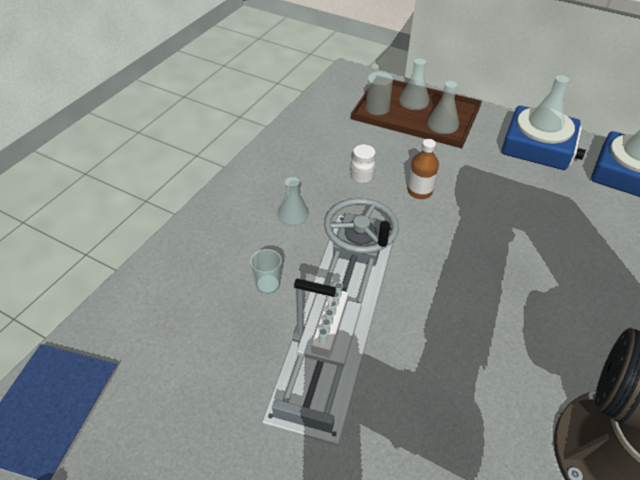

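The scene view shows the wheel hub at about (257,262), the handle at (274,212–235) and the nozzle arm at (391,208). The bottle is at (142,250), jar (139,308), flask (243,345) and beaker (352,312). In the side view the handle is at (384,233) and the hub at (362,224).

```bash
cat > h.py <<'E'
import numpy as np,cv2
def cam(s):
    f=240/np.tan(np.radians(float(s["fovy"]))/2); return f,float(s["cx"]),float(s["cy"]),s["R"],s["t"]
def ray(s,u,v,z):
    f,cx,cy,R,t=cam(s); c=-R.T@t; d=R.T@np.array([(u-cx)/f,(v-cy)/f,1]); return c+d*(z-c[2])/d[2]
def cloud(s):
    f,cx,cy,R,t=cam(s); v,u=np.mgrid[:480,:640]; Z=s["z_map"]
    P=np.stack([(u-cx)/f*Z,(v-cy)/f*Z,Z],-1); return (P-t)@R
def circ(x,y):
    A=np.c_[2*x,2*y,np.ones(len(x))]; p=np.linalg.lstsq(A,x*x+y*y,rcond=None)[0]; return p[0],p[1],np.sqrt(p[2]+p[0]**2+p[1]**2)
def measure(s,box,c0):
    P=cloud(s); fr=s["frame"].astype(int); ok=s["z_map"]>0
    u0,v0,u1,v1=box; m=np.zeros((480,640),bool); m[v0:v1,u0:u1]=1
    dark=m&(fr.max(2)<45)
    n,l,st,ce=cv2.connectedComponentsWithStats(dark.astype(np.uint8)); i=1+np.argmax(st[1:,4])
    hp=P[(l==i)&ok]; print("handle px",st[i],ce[i],"zmax",np.percentile(hp[:,2],[2,50,98]),"mean",np.median(hp,0))
    top=hp[hp[:,2]>.129]; print(" top",len(top),top.mean(0) if len(top) else '')
    r=np.hypot(P[...,0]-c0[0],P[...,1]-c0[1])
    q=P[ok&(r>.055)&(r<.085)&(abs(P[...,2]-.076)<.006)]; c=circ(q[:,0],q[:,1]); 
    for _ in range(3):
        rr=np.hypot(q[:,0]-c[0],q[:,1]-c[1]); q=q[abs(rr-.068)<.01]; c=circ(q[:,0],q[:,1])
    print(" rim",len(q),c,q[:,2].max())
    return hp,c
E
python3 - <<'E'
from h import *
for n,box,hub,pts in(("scene",(255,195,295,245),(256,255),dict(bottlecap=(135,216,.14),jar=(137,293,.075),flask=(240,317,.098),beaker=(354,293,.075),pl1=(232,306,.01),pl2=(469,265,.01),armend=(386,198,.171),armpost=(395,215,.171))),("side",(370,210,400,250),(362,221),dict(bottlecap=(429,144,.14),jar=(364,150,.075),flask=(292,180,.098),beaker=(266,254,.075),pl1=(265,421,.01),pl2=(337,440,.01),armend=(334,291,.171),armpost=(297,285,.171)))):
    s=np.load(n+"0.npz"); c0=ray(s,*hub,.082); print(n,"hub",c0)
    measure(s,box,c0)
    for k,p in pts.items(): print("  ",k,ray(s,*p).round(3))
E
```

```text
scene hub [ 0.5782448  -0.18966337  0.082     ]
handle px [269 211  10  25 197] [273.96446701 222.76649746] zmax [0.08217185 0.11368778 0.1343616 ] mean [ 0.52073227 -0.15701219  0.11368778]
 top 44 [ 0.51717673 -0.15788281  0.1323051 ]
 rim 1340 (np.float64(0.5775466116667585), np.float64(-0.18815108420283774), np.float64(0.06756532219794811)) 0.08188853699690203
   bottlecap [ 0.532 -0.416  0.14 ]
   jar [ 0.668 -0.396  0.075]
   flask [ 0.743 -0.204  0.098]
   beaker [ 0.669 -0.009  0.075]
   pl1 [ 0.642 -0.235  0.01 ]
   pl2 [0.534 0.234 0.01 ]
   armend [0.519 0.054 0.171]
   armpost [0.568 0.065 0.171]
side hub [ 0.57016418 -0.18536769  0.082     ]
handle px [378 221  12  25 218] [383.48623853 233.16055046] zmax [0.0815591  0.11391074 0.13436154] mean [ 0.50903266 -0.14879242  0.11391074]
 top 49 [ 0.5102262  -0.15275761  0.13217888]
 rim 1170 (np.float64(0.5698980002254506), np.float64(-0.18355431996526933), np.float64(0.06774315861490837)) 0.08193829497419404
   bottlecap [ 0.528 -0.409  0.14 ]
   jar [ 0.67  -0.397  0.075]
   flask [ 0.745 -0.205  0.098]
   beaker [ 0.692 -0.021  0.075]
   pl1 [0.53  0.238 0.01 ]
   pl2 [0.413 0.207 0.01 ]
   armend [0.505 0.059 0.171]
   armpost [0.562 0.078 0.171]
```

Units first: shifts go in shares of 0.4 m and turns go in shares of pi rad. So 0.344 m / 0.4 = 0.86, 0.268 m / 0.4 = 0.67.

```bash
echo '[[0.67, 0.86, 0, 0, 0.05], [0.67, 0.86, 0, 0, 0.05], [0.67, 0.86, 0, 0, 0.05], [0.67, 0.86, 0, 0, 0.05], [0.67, 0.86, 0, 0, 0.05], [0.67, 0.86, 0, 0, 0.05], [0.67, 0.86, 0, 0, 0.05], [0.67, 0.86, 0, 0, 0.05]]' | python3 drive.py
echo '[[0.67, 0.86, 0, 0.0639, 0.05], [0.67, 0.86, 0, 0.0639, 0.05], [0.67, 0.86, 0, 0.0639, 0.05], [0.67, 0.86, 0, 0.0639, 0.05], [0.67, 0.86, 0, 0.0639, 0.05], [0.67, 0.86, 0, 0.0639, 0.05], [0.67, 0.86, 0, 0.0639, 0.05], [0.67, 0.86, 0, 0.0639, 0.05]]' | python3 drive.py
python3 - <<'E'
from plant import ctrl, vision, workorder
from h import *
o=ctrl.get_obs(); print(o["tool_pos"],o["orientation"],o["joint_pos"],o["clock"])
s=vision.snapshot("wrist"); np.savez("w1.npz",pos=o["tool_pos"],ori=o["orientation"],**s); print(s["T_tool_cam"],s["fovy"],s["cx"],s["cy"])
cv2.imwrite("pics/w1.png",s["frame"][:,:,::-1])
E
```

```text
clock: 1.1
tool_pos: [0.3471, 0.2442, 0.2516]
orientation: [-180.0, 0.0, -15.7]
force: [0.4, 0.3, -0.0]
opening: 0.0499
gripper_force: 0.0
clock: 2.1
tool_pos: [0.5141, -0.1584, 0.2502]
orientation: [179.9, 0.1, -27.2]
force: [-0.5, 1.3, -0.4]
opening: 0.0499
gripper_force: 0.0
[ 0.51407326 -0.1583999   0.25019607] [ 1.79916852e+02  9.99754090e-02 -2.72328583e+01] [ 3.77724513e+00  7.75578252e+00 -1.66729136e+01  2.16788983e-02
 -6.56998290e+01  5.89810257e+01] 2.1
[[ 6.09760344e-05 -9.51244241e-01 -3.08438633e-01  8.49979867e-02]
 [ 9.99999574e-01  3.42245914e-04 -8.57815519e-04  1.83640786e-04]
 [ 9.21553934e-04 -3.08438449e-01  9.51243856e-01 -1.34137251e-01]
 [ 0.00000000e+00  0.00000000e+00  0.00000000e+00  1.00000000e+00]] 58.151049487501105 315.17698920165935 234.6275569815459
```

View pics/w1.png

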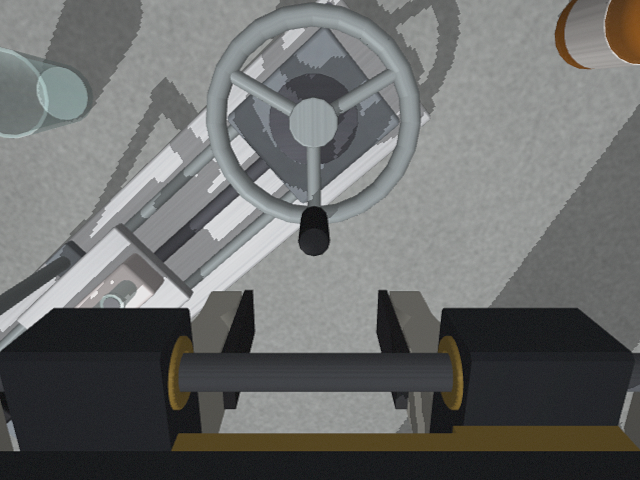

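The wrist view shows the hub at (313,122), the handle's top face at (314,240) and the rim spanning columns 207–419. The beaker is at top left, the bottle at top right, and the open fingers straddle the handle's column.

```bash
cat >> h.py <<'E'
from scipy.spatial.transform import Rotation as Ro
def wrist(s,pos,ori):
    M=np.eye(4); M[:3,:3]=Ro.from_euler('xyz',ori,degrees=True).as_matrix(); M[:3,3]=pos
    W=M@s["T_tool_cam"]; d=dict(s); d["R"]=W[:3,:3].T; d["t"]=-W[:3,:3].T@W[:3,3]; return d
def report(hub,hand,pos,ori):
    """handle angle, and axis/handle in tool axes"""
    d=np.array(hand[:2])-hub[:2]; print("r",np.hypot(*d),"angle",np.degrees(np.arctan2(d[1],d[0])))
    R=Ro.from_euler('xyz',ori,degrees=True).as_matrix()
    for n,p in(("hub",hub),("handle",hand)): print(n,"tool", (R.T@(np.array([p[0],p[1],pos[2]])-pos))[:2].round(4))
E
python3 - <<'E'
from h import *
z=np.load("w1.npz"); s=wrist({k:z[k] for k in z.files if k not in("pos","ori")},z["pos"],z["ori"])
hub=ray(s,313,122,.082); print("hub px",hub)
hp,c=measure(s,(290,195,340,262),hub)
top=ray(s,314,240,.133); print("top",top)
report(hub,top,z["pos"],z["ori"]); report(np.array(c),hp[hp[:,2]>.129].mean(0),z["pos"],z["ori"])
E
```

```text
hub px [ 0.57431035 -0.1879085   0.082     ]
handle px [ 299  206   30   50 1078] [314.40074212 229.03246753] zmax [0.08546883 0.13173293 0.13495928] mean [ 0.51890175 -0.15990935  0.13173293]
 top 591 [ 0.5151093  -0.15904924  0.13336473]
 rim 12705 (np.float64(0.5743557857361647), np.float64(-0.18809931299965255), np.float64(0.06670224579742293)) 0.08198747489075457
top [ 0.51419314 -0.15779116  0.133     ]
r 0.06723937107659776 angle 153.39018539202806
hub tool [ 0.0671 -0.0013]
handle tool [-0.0002 -0.0006]
r 0.06598524700732375 angle 153.88010398735724
hub tool [ 0.0672 -0.0012]
handle tool [0.0012 0.0001]
```

The wrist measurement agrees with the given sizes: r is 67 mm against 68, the handle top is at 133 mm, and the start angle is about 153.5°. The TCP is over the handle, so I'll descend around it with the fingers open and turn 40°.

Scaled: 0.13 m / 0.4 = 0.325, 0.1 m / 0.4 = 0.25.

```bash
echo '[[0, 0, 0.125, 0, 0.05], [0, 0, 0.25, 0, 0.05], [0, 0, 0.325, 0, 0.05], [0, 0, 0.325, 0, 0.05]]' | python3 drive.py
echo '[[0.0008, -0.0148, 0, 0.0278, 0.05], [0.0025, -0.0293, 0, 0.0556, 0.05], [0.0058, -0.0438, 0, 0.0833, 0.05], [0.0103, -0.0578, 0, 0.1111, 0.05], [0.0158, -0.0713, 0, 0.1389, 0.05], [0.0225, -0.0845, 0, 0.1667, 0.05], [0.0305, -0.0968, 0, 0.1944, 0.05], [0.0395, -0.1085, 0, 0.2222, 0.05]]' | python3 drive.py
cat > look.py <<'E'
import sys
from plant import ctrl, vision, workorder
from h import *
o=ctrl.get_obs(); s=vision.snapshot("wrist"); w=wrist(s,o["tool_pos"],o["orientation"])
cv2.imwrite(f"pics/{sys.argv[1]}.png",s["frame"][:,:,::-1])
hub=np.array([.5743,-.188]); P=cloud(w); m=(s["frame"].max(2)<60)&(s["z_map"]>0)&(np.hypot(P[...,0]-hub[0],P[...,1]-hub[1])<.085)&(P[...,2]>.084)&(P[...,2]<.138)
n,l,st,ce=cv2.connectedComponentsWithStats(m.astype(np.uint8))
for i in range(1,n):
    if st[i,4]>60:
        q=P[l==i]; q=q[q[:,2]>.125]; print(st[i],ce[i].round(0),q.mean(0) if len(q) else ''); 
        if len(q): report(hub,q.mean(0),o["tool_pos"],o["orientation"])
print(o["joint_pos"].round(1),o["clock"])
E
python3 look.py w2
```

```text
clock: 2.65
tool_pos: [0.5116, -0.1539, 0.1197]
orientation: [179.9, 0.2, -26.9]
force: [-0.6, 0.6, 0.5]
opening: 0.0498
gripper_force: 0.0
clock: 3.65
tool_pos: [0.5473, -0.123, 0.1236]
orientation: [-179.9, -0.0, -67.0]
force: [-1.2, -1.4, -0.7]
opening: 0.0502
gripper_force: 1.2
[ 328  267   78   86 4808] [360. 315.] [ 0.53612798 -0.13757702  0.13194492]
r 0.06324223187163547 angle 127.12703857921862
hub tool [0.0704 0.0005]
handle tool [0.0091 0.0159]
[ 225  290   30   63 1097] [243. 324.] [ 0.57505254 -0.12055447  0.13131812]
r 0.0674497289700038 angle 89.36073210494659
hub tool [0.0704 0.0005]
handle tool [ 0.0086 -0.0265]
[  7.3  16.6 -23.5   0.  -49.8  15.6] 3.65
```

View pics/w2.png

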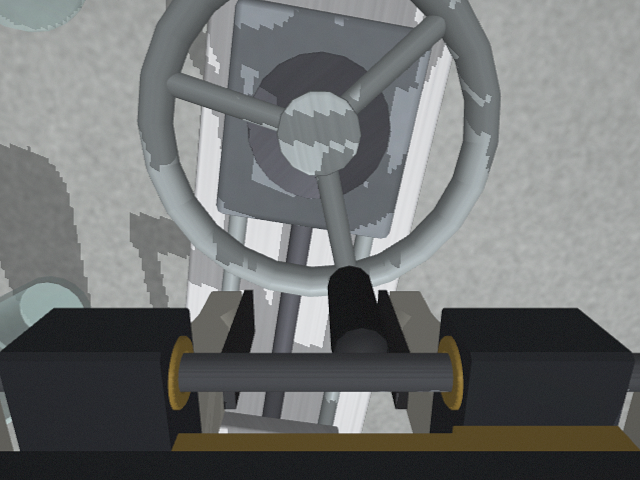

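The handle sits against the +y finger, 27° round, with the rack clear. I'll carry on with a small inward trim.

Scaled: -0.0421 m / 0.4 = -0.1053, -0.0173 m / 0.4 = -0.0433, 40 degrees / 180 = 0.2222.

```bash
echo '[[0.0013, -0.0148, 0, 0.0278, 0.05], [0.0035, -0.029, 0, 0.0556, 0.05], [0.0073, -0.0433, 0, 0.0833, 0.05], [0.0123, -0.057, 0, 0.1111, 0.05], [0.0183, -0.0703, 0, 0.1389, 0.05], [0.0255, -0.083, 0, 0.1667, 0.05], [0.0338, -0.0945, 0, 0.1944, 0.05], [0.0433, -0.1053, 0, 0.2222, 0.05]]' | python3 drive.py
echo '[[0.0008, -0.0148, 0, 0.0278, 0.05], [0.0025, -0.0293, 0, 0.0556, 0.05], [0.0058, -0.0438, 0, 0.0833, 0.05], [0.0103, -0.0578, 0, 0.1111, 0.05], [0.0158, -0.0713, 0, 0.1389, 0.05], [0.0225, -0.0845, 0, 0.1667, 0.05], [0.0305, -0.0968, 0, 0.1944, 0.05], [0.0395, -0.1085, 0, 0.2222, 0.05]]' | python3 drive.py
python3 look.py w3
```

```text
clock: 4.7
tool_pos: [0.5927, -0.1224, 0.1234]
orientation: [-179.9, 0.0, -107.0]
force: [-1.9, 1.5, 1.2]
opening: 0.0501
gripper_force: 1.3
clock: 5.7
tool_pos: [0.6299, -0.15, 0.1234]
orientation: [-180.0, 0.1, -147.0]
force: [-1.1, 2.0, 0.0]
opening: 0.0501
gripper_force: 1.2
[ 328  269   78   84 4759] [361. 316.] [ 0.61495998 -0.14084593  0.13185208]
r 0.062263477123081924 angle 49.22947783882884
hub tool [ 0.0673 -0.0016]
handle tool [0.0075 0.0158]
[ 225  290   30   63 1095] [243. 324.] [ 0.6381602  -0.1765749   0.13135898]
r 0.06487417192415391 angle 10.143358218980874
hub tool [ 0.0673 -0.0016]
handle tool [ 0.0075 -0.0268]
[  3.8  23.8 -12.2  -0.  -53.9 -60.8] 5.7
```

Scaled: -0.0434 m / 0.4 = -0.1085, -0.0387 m / 0.4 = -0.0968, 40 degrees / 180 = 0.2222.

```bash
echo '[[0.0008, -0.0148, 0, 0.0278, 0.05], [0.0025, -0.0293, 0, 0.0556, 0.05], [0.0058, -0.0438, 0, 0.0833, 0.05], [0.0103, -0.0578, 0, 0.1111, 0.05], [0.0158, -0.0713, 0, 0.1389, 0.05], [0.0225, -0.0845, 0, 0.1667, 0.05], [0.0305, -0.0968, 0, 0.1944, 0.05], [0.0395, -0.1085, 0, 0.2222, 0.05]]' | python3 drive.py
echo '[[0.0008, -0.0148, 0, 0.0278, 0.05], [0.0025, -0.0293, 0, 0.0556, 0.05], [0.0058, -0.0438, 0, 0.0833, 0.05], [0.0103, -0.0578, 0, 0.1111, 0.05], [0.0158, -0.0713, 0, 0.1389, 0.05], [0.0225, -0.0845, 0, 0.1667, 0.05], [0.0305, -0.0968, 0, 0.1944, 0.05], [0.0395, -0.1085, 0, 0.2222, 0.05]]' | python3 drive.py
python3 look.py w4
```

```text
clock: 6.75
tool_pos: [0.6407, -0.195, 0.1234]
orientation: [180.0, 0.1, 173.1]
force: [-1.4, 2.6, 1.8]
opening: 0.0501
gripper_force: 1.2
clock: 7.75
tool_pos: [0.6202, -0.2363, 0.1233]
orientation: [179.9, 0.1, 133.1]
force: [1.6, 1.4, -0.9]
opening: 0.05
gripper_force: 1.2
[ 328  269   78   84 4821] [361. 316.] [ 0.6275409  -0.21966934  0.13183816]
r 0.061947890406594396 angle -30.745495863221638
hub tool [ 0.0667 -0.0005]
handle tool [0.0072 0.0167]
[ 225  290   30   63 1131] [243. 324.] [ 0.59653067 -0.248801    0.1313377 ]
r 0.06473766047383032 angle -69.91607598352165
hub tool [ 0.0667 -0.0005]
handle tool [ 0.0071 -0.0258]
[  -4.1   25.1  -10.1   -0.   -54.6 -132.8] 7.75
```

Scaled: -0.13 m / 0.4 = -0.325, 0.0155 m / 0.4 = 0.0388.

```bash
echo '[[0, 0.02, 0, 0, 0.05], [0, 0.0388, 0, 0, 0.05], [0, 0.0388, 0, 0, 0.05], [0, 0.0388, -0.125, 0, 0.05], [0, 0.0388, -0.25, 0, 0.05], [0, 0.0388, -0.325, 0, 0.05], [0, 0.0388, -0.325, 0, 0.05]]' | python3 drive.py
echo '[[0, 0, 0, -0.0556, 0.05], [0, 0, 0, -0.1111, 0.05], [0, 0, 0, -0.1667, 0.05], [0, 0, 0, -0.2222, 0.05], [0, 0, 0, -0.2778, 0.05], [0, 0, 0, -0.3333, 0.05], [0, 0, 0, -0.3889, 0.05], [0, 0, 0, -0.4444, 0.05]]' | python3 drive.py
echo '[[0, 0, 0, -0.0556, 0.05], [0, 0, 0, -0.1111, 0.05], [0, 0, 0, -0.1667, 0.05], [0, 0, 0, -0.2222, 0.05], [0, 0, 0, -0.2778, 0.05], [0, 0, 0, -0.3333, 0.05], [0, 0, 0, -0.3889, 0.05], [0, 0, 0, -0.4444, 0.05]]' | python3 drive.py
echo '[[0, 0, 0, -0.0444, 0.05], [0, 0, 0, -0.0444, 0.05]]' | python3 drive.py
python3 look.py w5
```

```text
clock: 8.68
tool_pos: [0.6314, -0.2269, 0.2549]
orientation: [179.8, 0.2, 133.1]
force: [-0.6, 0.7, -0.7]
opening: 0.0501
gripper_force: 0.0
clock: 9.68
tool_pos: [0.6296, -0.2265, 0.2502]
orientation: [179.9, -0.1, -146.6]
force: [0.2, -0.3, -0.2]
opening: 0.0498
gripper_force: 0.0
clock: 10.68
tool_pos: [0.6297, -0.2265, 0.2502]
orientation: [179.9, 0.1, -66.6]
force: [0.6, -0.6, 0.6]
opening: 0.0501
gripper_force: 0.0
clock: 10.92
tool_pos: [0.6297, -0.2265, 0.2504]
orientation: [179.9, 0.1, -59.0]
force: [-0.3, -0.6, -0.4]
opening: 0.0497
gripper_force: 0.0
[ 299  205   31   49 1221] [314. 230.] [ 0.63125607 -0.22727957  0.1330679 ]
r 0.06918727344270384 angle -34.59196139186748
hub tool [-0.0616  0.0277]
handle tool [ 0.0014 -0.0009]
[ -3.1  20.1  -0.1  -0.  -69.9  34.2] 10.925
```

View pics/w5.png

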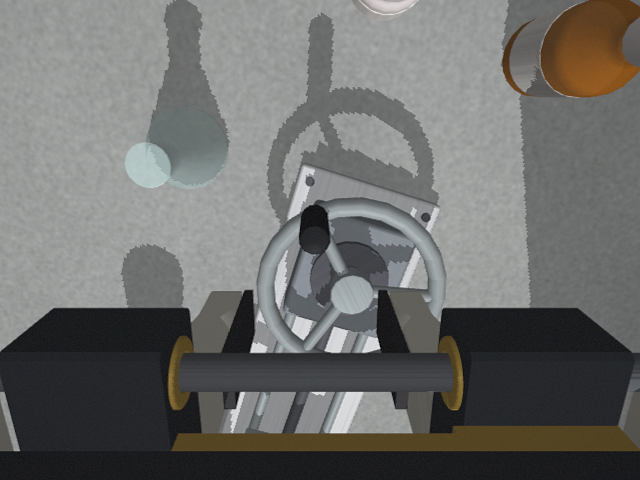

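The handle at (314,238) is now at −34.5°, so 188° is done and 172° remains. I'll turn the tool −24°, descend and push on.

Scaled: 0.13 m / 0.4 = 0.325, 0.1 m / 0.4 = 0.25, -24 degrees / 180 = -0.1333.

```bash
echo '[[0, 0, 0, -0.0556, 0.05], [0, 0, 0, -0.1111, 0.05], [0, 0, 0, -0.1333, 0.05], [0, 0, 0.125, -0.1333, 0.05], [0, 0, 0.25, -0.1333, 0.05], [0, 0, 0.325, -0.1333, 0.05], [0, 0, 0.325, -0.1333, 0.05]]' | python3 drive.py
echo '[[-0.0008, 0.0148, 0, 0.0278, 0.05], [-0.0025, 0.0293, 0, 0.0556, 0.05], [-0.0058, 0.0438, 0, 0.0833, 0.05], [-0.0103, 0.0578, 0, 0.1111, 0.05], [-0.0158, 0.0713, 0, 0.1389, 0.05], [-0.0225, 0.0845, 0, 0.1667, 0.05], [-0.0305, 0.0968, 0, 0.1944, 0.05], [-0.0395, 0.1085, 0, 0.2222, 0.05]]' | python3 drive.py
python3 look.py w6
```

```text
clock: 11.85
tool_pos: [0.6282, -0.2265, 0.1185]
orientation: [179.8, 0.3, -35.1]
force: [0.2, -0.9, 1.0]
opening: 0.0504
gripper_force: 0.0
clock: 12.85
tool_pos: [0.594, -0.2534, 0.1238]
orientation: [-179.8, -0.1, -75.2]
force: [2.8, 0.4, -1.5]
opening: 0.0498
gripper_force: 1.3
[ 226  281   78   72 4186] [269. 321.] [ 0.61326196 -0.25441144  0.13073815]
r 0.0769968399228411 angle -59.600899634920786
hub tool [-0.0683  0.0023]
handle tool [ 0.0059 -0.0184]
[ 377  290   29   63 1115] [387. 324.] [ 0.57146839 -0.26806245  0.1313477 ]
r 0.08011250743608136 angle -92.02556159607875
hub tool [-0.0683  0.0023]
handle tool [0.0084 0.0255]
[ -5.8  23.6 -12.6   0.  -53.6  20.6] 12.85
```

Scaled: 0.0434 m / 0.4 = 0.1085, -0.0023 m / 0.4 = -0.0058, 40 degrees / 180 = 0.2222.

```bash
echo '[[-0.0008, 0.0148, 0, 0.0278, 0.05], [-0.0025, 0.0293, 0, 0.0556, 0.05], [-0.0058, 0.0438, 0, 0.0833, 0.05], [-0.0103, 0.0578, 0, 0.1111, 0.05], [-0.0158, 0.0713, 0, 0.1389, 0.05], [-0.0225, 0.0845, 0, 0.1667, 0.05], [-0.0305, 0.0968, 0, 0.1944, 0.05], [-0.0395, 0.1085, 0, 0.2222, 0.05]]' | python3 drive.py
echo '[[-0.0008, 0.0148, 0, 0.0278, 0.05], [-0.0025, 0.0293, 0, 0.0556, 0.05], [-0.0058, 0.0438, 0, 0.0833, 0.05], [-0.0103, 0.0578, 0, 0.1111, 0.05], [-0.0158, 0.0713, 0, 0.1389, 0.05], [-0.0225, 0.0845, 0, 0.1667, 0.05], [-0.0305, 0.0968, 0, 0.1944, 0.05], [-0.0395, 0.1085, 0, 0.2222, 0.05]]' | python3 drive.py
python3 look.py w7
echo '[[-0.0008, 0.0148, 0, 0.0278, 0.05], [-0.0025, 0.0293, 0, 0.0556, 0.05], [-0.0058, 0.0438, 0, 0.0833, 0.05], [-0.0103, 0.0578, 0, 0.1111, 0.05], [-0.0158, 0.0713, 0, 0.1389, 0.05], [-0.0225, 0.0845, 0, 0.1667, 0.05]]' | python3 drive.py
python3 look.py w8
python3 - <<'E'
from plant import ctrl, vision, workorder
from h import *
s0=dict(np.load("scene0.npz"))
s=vision.snapshot("scene"); cv2.imwrite("pics/s8.png",s["frame"][:,:,::-1])
E
```

```text
clock: 13.9
tool_pos: [0.5481, -0.2497, 0.1237]
orientation: [-179.8, 0.0, -115.1]
force: [1.9, -2.2, -0.2]
opening: 0.0497
gripper_force: 1.3
clock: 14.9
tool_pos: [0.5151, -0.2171, 0.1237]
orientation: [-179.8, 0.1, -155.1]
force: [0.5, -2.4, 2.2]
opening: 0.0501
gripper_force: 1.3
[ 225  272   80   81 4686] [270. 317.] [ 0.51624611 -0.23565059  0.13160929]
r 0.07510547550565239 angle -140.62087250842325
hub tool [-0.066   0.0014]
handle tool [ 0.0067 -0.0173]
[ 377  290   29   63 1128] [387. 324.] [ 0.49771732 -0.19708049  0.13132056]
r 0.07711914670751652 angle -173.2379479084692
hub tool [-0.066   0.0014]
handle tool [0.0073 0.0255]
[ -2.7  16.4 -23.9   0.1 -49.6 -62.4] 14.9
clock: 15.7
tool_pos: [0.5084, -0.1826, 0.1233]
orientation: [-180.0, 0.1, 175.0]
force: [0.3, -1.7, 2.1]
opening: 0.0499
gripper_force: 1.3
[ 225  271   79   82 4761] [270. 317.] [ 0.50003926 -0.19884945  0.13172929]
r 0.07504910428680987 angle -171.68793191860826
hub tool [-0.0661  0.0003]
handle tool [ 0.0069 -0.017 ]
[ 377  290   30   63 1142] [387. 324.] [ 0.50360318 -0.15623346  0.13125852]
r 0.0775058295151273 angle 155.8039603326092
hub tool [-0.0661  0.0003]
handle tool [0.0071 0.0258]
[  1.1  14.8 -26.2   0.1 -48.9 -96.1] 15.7
```

View pics/w8.png

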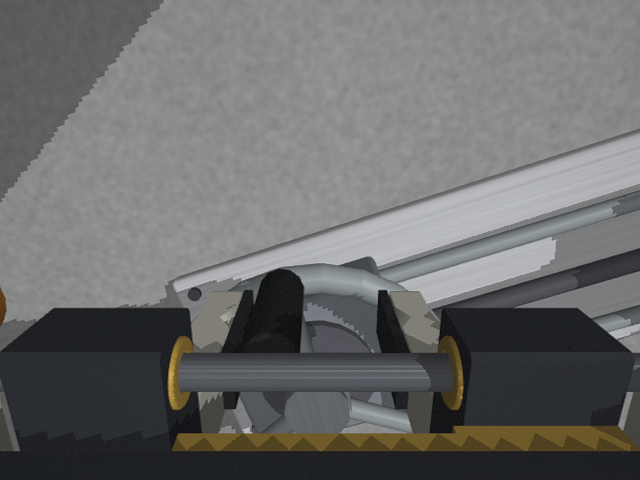

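The handle at (275,310) is against the trailing finger, with about 34° to go. I'll push 30°, back off, lift, flip back to the first viewing pose and measure there.

Scaled: 0.0338 m / 0.4 = 0.0845, 0.0285 m / 0.4 = 0.0713, 30 degrees / 180 = 0.1667.

```bash
echo '[[-0.0008, 0.0148, 0, 0.0278, 0.05], [-0.0025, 0.0293, 0, 0.0556, 0.05], [-0.0058, 0.0438, 0, 0.0833, 0.05], [-0.0103, 0.0578, 0, 0.1111, 0.05], [-0.0158, 0.0713, 0, 0.1389, 0.05], [-0.0225, 0.0845, 0, 0.1667, 0.05], [-0.0225, 0.0845, 0, 0.1667, 0.05]]' | python3 drive.py
echo '[[0, -0.02, 0, 0, 0.05], [0, -0.0388, 0, 0, 0.05], [0, -0.0388, 0, 0, 0.05], [0, -0.0388, -0.125, 0, 0.05], [0, -0.0388, -0.25, 0, 0.05], [0, -0.0388, -0.325, 0, 0.05], [0, -0.0388, -0.325, 0, 0.05]]' | python3 drive.py
echo '[[0, 0, 0, -0.0556, 0.05], [0, 0, 0, -0.1111, 0.05], [0, 0, 0, -0.1667, 0.05], [0, 0, 0, -0.2222, 0.05], [0, 0, 0, -0.2778, 0.05], [0, 0, 0, -0.3333, 0.05], [0, 0, 0, -0.3889, 0.05], [0, 0, 0, -0.4444, 0.05]]' | python3 drive.py
echo '[[0, 0, 0, -0.0556, 0.05], [0, 0, 0, -0.1111, 0.05], [0, 0, 0, -0.1667, 0.05], [0, 0, 0, -0.2222, 0.05], [0, 0, 0, -0.2778, 0.05], [0, 0, 0, -0.3333, 0.05], [0, 0, 0, -0.3889, 0.05], [0, 0, 0, -0.4444, 0.05]]' | python3 drive.py
echo '[[0, 0, 0, -0.0556, 0.05], [0, 0, 0, -0.1111, 0.05], [0, 0, 0, -0.1556, 0.05], [0, 0, 0, -0.1556, 0.05]]' | python3 drive.py
python3 look.py w9
```

```text
clock: 16.68
tool_pos: [0.5198, -0.1492, 0.1221]
orientation: [180.0, 0.0, 145.2]
force: [0.4, 0.2, 0.4]
opening: 0.0501
gripper_force: 0.0
clock: 17.55
tool_pos: [0.5118, -0.1622, 0.2544]
orientation: [179.8, 0.3, 145.1]
force: [-0.3, 0.8, -0.3]
opening: 0.05
gripper_force: 0.0
clock: 18.55
tool_pos: [0.51, -0.1619, 0.2504]
orientation: [179.9, -0.1, -134.6]
force: [-0.8, -0.6, 0.2]
opening: 0.0498
gripper_force: 0.0
clock: 19.55
tool_pos: [0.51, -0.1619, 0.2505]
orientation: [179.9, 0.1, -54.6]
force: [-0.3, 0.1, 0.1]
opening: 0.0505
gripper_force: 0.0
clock: 20.05
tool_pos: [0.51, -0.1619, 0.2507]
orientation: [180.0, 0.1, -27.0]
force: [-0.8, -0.8, 0.1]
opening: 0.0502
gripper_force: 0.0
[ 298  204   31   49 1217] [313. 228.] [ 0.51286084 -0.16202427  0.13302378]
r 0.06670463487607083 angle 157.081951368643
hub tool [ 0.0691 -0.006 ]
handle tool [ 0.0025 -0.0012]
[  3.4   7.4 -17.   -0.  -65.7  59.6] 20.05
```

View pics/w9.png

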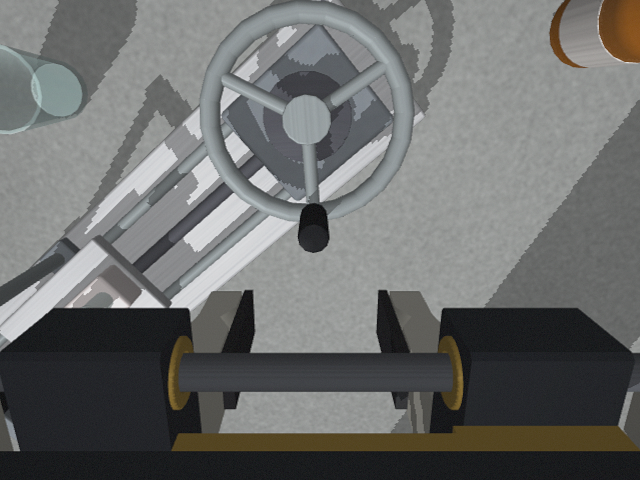

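The rack has moved away and the handle at (313,238) is a few degrees short. I'll compare this view with the first one using the same measure.

```bash
cat > ang.py <<'E'
from h import *
def ang(s,pos,ori):
    w=wrist(s,pos,ori); P=cloud(w); ok=s["z_map"]>0; hub=np.array([.5743,-.188])
    for _ in range(3):
        r=np.hypot(P[...,0]-hub[0],P[...,1]-hub[1]); q=P[ok&(abs(r-.068)<.012)&(abs(P[...,2]-.076)<.006)]; hub=np.array(circ(q[:,0],q[:,1])[:2])
    m=ok&(s["frame"].max(2)<60)&(r<.085)&(P[...,2]>.13)&(P[...,2]<.138); h=P[m].mean(0)[:2]; d=h-hub
    c=P[ok&(r<.02)&(abs(P[...,2]-.082)<.0015)]
    print("hub",hub.round(4),"hubface",c.mean(0).round(4),"handle",h.round(4),np.hypot(*d).round(4),"angle",np.degrees(np.arctan2(d[1],d[0])).round(2))
if __name__=="__main__":
    from plant import ctrl, vision, workorder
    z=np.load("w1.npz"); ang({k:z[k] for k in z.files},z["pos"],z["ori"])
    o=ctrl.get_obs(); ang(vision.snapshot("wrist"),o["tool_pos"],o["orientation"]); print(o["clock"])
E
python3 ang.py
```

```text
hub [ 0.5744 -0.1881] hubface [ 0.5742 -0.188   0.0826] handle [ 0.5143 -0.1577] 0.0673 angle 153.14
hub [ 0.5743 -0.1881] hubface [ 0.5743 -0.1879  0.0826] handle [ 0.5125 -0.1618] 0.0672 angle 156.96
20.1
```

Scaled: 0.13 m / 0.4 = 0.325, 0.1 m / 0.4 = 0.25.

```bash
echo '[[0.005, 0, 0.125, 0, 0.05], [0.005, 0, 0.25, 0, 0.05], [0.005, 0, 0.325, 0, 0.05], [0.005, 0, 0.325, 0, 0.05]]' | python3 drive.py
echo '[[0, -0.015, 0, 0, 0.05], [0, -0.03, 0, 0, 0.05], [0, -0.0375, 0, 0, 0.05], [0, -0.0425, 0, 0, 0.05], [0, -0.0463, 0, 0, 0.05], [0, -0.0488, 0, 0, 0.05], [0, -0.05, 0, 0, 0.05], [0, -0.05, 0, 0, 0.05]]' | python3 drive.py
echo '[[0, 0.02, 0, 0, 0.05], [0, 0.0375, 0, 0, 0.05], [0, 0.0375, 0, 0, 0.05], [0, 0.0375, -0.125, 0, 0.05], [0, 0.0375, -0.25, 0, 0.05], [0, 0.0375, -0.325, 0, 0.05], [0, 0.0375, -0.325, 0, 0.05], [0, 0.0375, -0.325, 0, 0.05]]' | python3 drive.py
python3 ang.py
```

```text
clock: 20.65
tool_pos: [0.5105, -0.1629, 0.1193]
orientation: [179.9, 0.3, -27.1]
force: [0.2, 0.1, 0.9]
opening: 0.0499
gripper_force: 0.0
clock: 21.65
tool_pos: [0.5212, -0.1451, 0.1215]
orientation: [180.0, 0.0, -27.0]
force: [-1.2, -1.7, 1.7]
opening: 0.0501
gripper_force: 1.1
clock: 22.65
tool_pos: [0.5142, -0.1583, 0.251]
orientation: [-180.0, 0.0, -27.0]
force: [-0.2, -0.5, 0.4]
opening: 0.0499
gripper_force: 0.0
hub [ 0.5744 -0.1881] hubface [ 0.5742 -0.188   0.0826] handle [ 0.5143 -0.1577] 0.0673 angle 153.14
hub [ 0.5744 -0.1881] hubface [ 0.5742 -0.1881  0.0826] handle [ 0.514  -0.1584] 0.0672 angle 153.83
22.65
```

The handle is within 0.7° (under 1 mm) of its start, and the fingers are clear above it. One last look at the surroundings.

Run:
```python
from plant import ctrl, vision, workorder
import numpy as np,cv2
a=[]
for n in("scene","side"):
    s=vision.snapshot(n); b=np.load(n+"0.npz")["frame"]; a.append(cv2.resize(np.hstack([b,s["frame"]])[:,:,::-1],(800,300)))
cv2.imwrite("pics/end.png",np.vstack(a))
```

```text
(no output)
```

View pics/end.png

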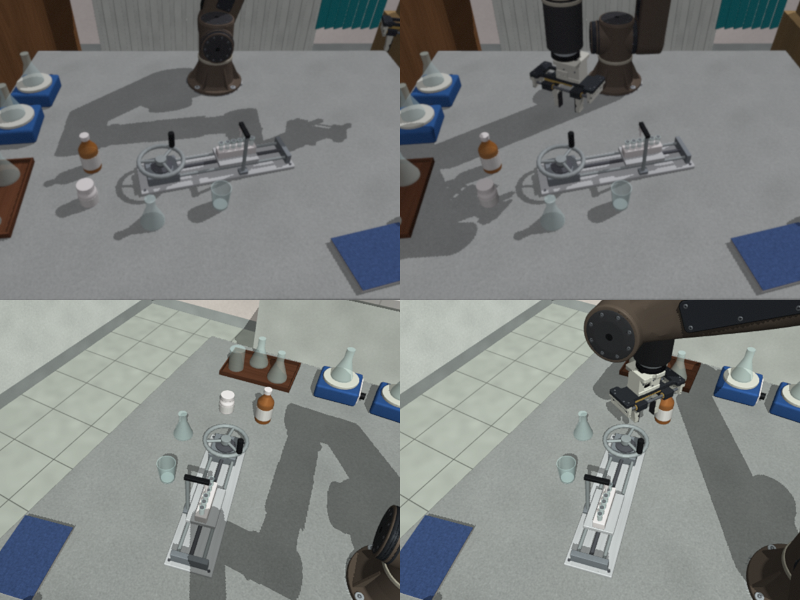

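The before/after pairs show the handle back at its starting place: (571,139) against (171,139) in the scene pair. The rack has advanced, the bottle, jar, flask and beaker have not moved, and the gripper is clear above.

```bash
python3 -c "
from plant import ctrl, vision, workorder
print(workorder.close_job())"
```

```text
the job is handed in; nothing more can be done
None
```

I pushed the wheel one full turn clockwise, and the handle measured 0.7° short of its start (under 1 mm); the fingers were lifted clear, the bystanders looked unmoved, and the job was handed in at about 23 s.

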